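Check a curing light at the light meter

TASK

The curing light's guide has just come out of the steriliser and its output is to be checked. First, with the light still in its rest, turn the light meter's zero knob until the needle stands on the zero mark; then lift the light out, carry it across the crowded towel without pushing or tipping anything there, and bring the tip of its guide over the middle of the meter's sensor window, pointing squarely down, with a gap of about 4 mm and the light touching no part of the meter. Finish like that, still holding the light steady in the gripper for the test: do not put it down.

Things in the scene. Friction and masses are not known exactly. Their poses are not given: they have to be found in the camera images.
- light_meter: bench light meter: flat white case 130 (x) x 180 (y) x 40 mm high, fixed to the worktop. Origin: centre of its underside; z up, -x is its front. On its flat top: at the rear left a black-framed panel meter with needle and scale, in front of that the round zero knob (x -40, y +40), on the right the sensor window in a low black collar (x +6, y -48)
- sensor_window (a point): centre of the top of the round dark sensor glass (20 mm across), 1 mm above the meter's top, z axis straight up, x and y as the meter's. Round it stands a black collar, 28 mm inside, 36 mm outside, its rim 4 mm above the glass
- knob_grip (a point): point on the zero knob's upright axis, 12 mm above the meter's top. The knob is round, 28 mm across where it is gripped (31 mm at its 3 mm skirt), its top 21 mm above the meter's top. This frame turns with the knob
- zero_knob (a joint): angle of the zero knob in rad, growing clockwise seen from above, 0 when the needle stands on zero; travel -0.5 to 1.6; it stays where it is left (about 0.03 N m of friction)
- needle (a joint): angle of the meter's needle in rad, 0 on the zero mark, growing clockwise seen from above (up the scale). It is geared to the zero knob: it turns the same way, by 0.6 of the knob's angle. At the start it stands several divisions up the scale
- light_rest: white bench rest, fixed: foot 150 x 66 x 12 mm with two saddles (12 mm thick, 38 mm wide) at x -48 and +42 mm that carry the curing light's barrel, axis 60 mm above the worktop; cheeks 2 mm off each side of the barrel end 2 mm below its axis. Between the saddles the barrel is free over 78 mm. Origin: underside (z 0), x along the barrel
- curing_light: curing light, a white wand lying level in the rest, about 140 g, loose. Origin: on the barrel's axis, the place to grip, near its balance point, between the saddles; x along the barrel to the guide end, z up. Barrel 24 mm wide (y), 22 mm high, x -68 to +50; then a conical nose and a dark light guide 9 mm thick that bends straight down
- guide_tip (a point): centre of the flat lower end face of the light guide (10 mm across), at x +100, y 0, z -36 mm of the curing light; light leaves it along the light's -z
- handpiece_oil: upright aerosol can with a green cap, 52 mm across, 171 mm high, loose on the dark towel between rest and meter (towel 11 mm thick). Origin: centre of its foot
- cotton_buds: round clear tub of cotton buds, 77 mm across, 80 mm high, loose on the towel. Origin: centre of its foot
- handpiece: dental handpiece lying at the back of the towel, 120 mm long (y), 18 mm thick, loose. Origin: centre of its underside
- dropper: small brown dropper bottle, 34 mm across, 102 mm high, loose on the right edge of the towel, towards the meter. Origin: centre of its foot
- zero_mark (a point): the zero mark of the panel meter: the long heavy mark at the left end of the arc-shaped scale on the white face (frame 74 x 92 mm, centre at x +26, y +40 of the meter, rising 3 mm above its top). The needle is 47 mm long and turns about x -2, y +40; one scale division is 0.12 rad
- kitchen_tap: tall goose-neck tap behind the towel, fixed, to be kept clear of: tubes 24 mm thick; upright post at x -14, y +72 mm of this frame, arching over 345 mm above the worktop (z 388 here) to the spout's end at x -14, y -93, which hangs down to 215 mm above the worktop. Beside it at the back stands a 150 mm high bath

How it is judged:
By the outcome, as a careful person would: the job done as asked, in the order asked, and still so for the second after the job is handed in, while the arm keeps its last pose, push and grip.
It also fails if it takes over 64 s, if anything falls off the work surface, if the arm or the gripper's body presses on something with over 40 N, if the wrist force passes 120 N, or if a joint passes its speed limit or range.

ROBOT

A 6-joint arm with a two-finger parallel gripper is mounted at the origin on a cart in front of the work surface, level with it; the furniture and walls round the work are solid. World frame = base frame: x ahead of the robot, y to its left, z up, the work surface at z = 0. Lengths are in m, angles in rad, forces in N, time in s.
With the tool pointing down it reaches from about 0.25 to 0.775 m from the base axis. Payload 4 kg.
Tool frame: the origin (TCP) lies on the front face of the gripper's body, between the roots of the fingers; the fingertips stand 73 mm ahead of it and the grasp point (between the pads) lies 54 mm ahead of it; z points along the fingers, y is the line along which they close (so a half turn about z gives the same grasp; the last joint's range is limited). The gripper opens to 85 mm and grips with 20 to 120 N. Pads are 22 mm wide; open, the fingers measure 114 mm over their backs; the gripper's body (76 mm by 85 mm) begins 54 mm behind the grasp point. The pads swing forward as they close: fully open they stand 13 mm farther back than shut.
Start: joints at [-1.264, 0.087, 1.371, -0, 1.684, -0.103], TCP at [0.219, -0.504, 0.304] pointing down, gripper open.
Joint ranges: [-3.1, 3.1], [-0.76, 2.03], [0.27, 2.55], [-1.08, 4.22], [0.17, 2.65], [-2.57, 2.57]. Speed limits (rad/s): [2.79, 2.79, 3.14, 3.14, 3.14, 3.14].

INTERFACE

Orientations are given as a unit quaternion [w, x, y, z].
In Python, from plant import robot gives the robot as it stands.
- The arm moves only by the tool jog_arm, never from a script. Its argument "motion" is text: rows parted by semicolons, each of 7 numbers parted by spaces: the shift along the tool's x, y, z in m, then the turn, a rotation vector about the tool's x, y, z in rad, then the closure, from 0 (fully open) to 1 (shut). In form: tx ty tz rx ry rz jaw; .... A call has 1 to 12 rows; each row shifts and turns the commanded pose from where the row before left it, along the tool's axes as they then stand; what a row does not reach is not made up. A row lasts 1/10 s, in which the tool goes at most 50 mm and 8.59 degrees, less where a joint would pass 70% of its speed; a pose out of reach is approached as far as the arm can. A call with a gripper value outside its range is refused whole. The fingers move at their own pace and stop on an object; the grip force is fixed at half the most. Time passes only in rows, so rows that do not move let the fingers close. It gives the time, the measured TCP pose, the force, the opening and the grip force at its end, in the units of the state.
- robot.state(): the state, without advancing time (a new reading comes with each control period).
- robot.get_image(name): name is "scene" or "top" or "wrist"; returns a dict with "frame" (384x512x3 uint8, red, green, blue), "vertical_fov" (degrees; the focal length in pixels is half the picture's height over the tangent of half this angle, whatever the lens; pixels are square), "cx", "cy" (the principal point, pixels), "rvec" (rotation vector, rad) and "tvec" (3), from world to camera coordinates, as OpenCV has them. Camera axes: x right, y down, z forward; pixel columns grow to the right and rows downward; lengths in m; the calibration is good to about 2 mm. A picture is of the moment at which its call begins. There is no depth.
- robot.job_done(): hands the job in; it is judged then, once.
Trained networks look in a picture, given as the dict that the camera call returned (one of the last four; its "shot" number tells which), for a name from the list of things; names that differ only in an ending like _2 or _b are one class to them, and where a whole thing is asked for, a point or a joint stands for the part that bears it (a point fixed in the world has none). Each returns a list of dicts, best first, with "score" (0 to 1); they miss things now and then, are a little off and sometimes report something else, mostly with a low value. They report only what shows in the picture. A call takes as long as a camera call.
- robot.look_for(query, picture): "bbox" ([left, top, right, bottom] as shares, 0 to 1, of the picture: columns of its width, rows of its height, round what is visible of it).
- robot.pinpoint(query, picture): "position" ([column, row] as shares, 0 to 1, of the picture: columns of its width, rows of its height: a listed point, or the origin of a listed thing).
The state is a dict: "t": time; "qpos": joint angles; "qvel": joint speeds; "tau": joint torques, N m; "tool_pos": TCP position; "tool_rot": TCP orientation; "contact_force": force on the tool from outside, world axes, zero at the start; "moment": the same for the moment, N m; "grip_width": opening from 0.0 (shut) to 1.0 (fully open); "finger_force": force on a finger pad.
Only numpy, scipy, OpenCV 4.12 (cv2) and the standard library are available. Lean on these libraries where they do the work, as an engineer would, in place of code of your own. Each camera call takes 0.05 s, during which the arm holds its last target. There are 200 camera calls.

## Working session

There is one attempt and no reset: what is moved stays moved. The work goes in short steps, Python scripts to look and compute and a tool call to move; the robot and the scene stay as the last step left them, time stands still between calls to the robot, and variables do not carry over. Pictures are saved under pics/ and viewed, at most 10 in all, crops included, and the job is handed in when it is done.

Besides the shell and the picture viewer there is one more tool, called after "Request:" as name(argument=value, ...) on one line, values as JSON. jog_arm: Moves the arm, as the interface text tells. Its arguments: {"type":"object","properties":{"motion":{"type":"string"}},"required":["motion"]}

```bash
mkdir -p pics; cat > h.py <<'E'
import numpy as np, cv2
from plant import robot
def K(p):
    H,W=p["frame"].shape[:2]; f=H/2/np.tan(np.radians(p["vertical_fov"])/2)
    return f,p["cx"],p["cy"]
def ray(p,uv):
    f,cx,cy=K(p); R=cv2.Rodrigues(np.array(p["rvec"],float))[0]; t=np.array(p["tvec"],float).ravel()
    d=R.T@np.array([(uv[0]-cx)/f,(uv[1]-cy)/f,1]); return -R.T@t,d/np.linalg.norm(d)
def atz(p,uv,z):
    c,d=ray(p,uv); return c+d*(z-c[2])/d[2]
def proj(p,X):
    f,cx,cy=K(p); R=cv2.Rodrigues(np.array(p["rvec"],float))[0]; q=R@np.array(X)+np.array(p["tvec"],float).ravel()
    return np.array([f*q[0]/q[2]+cx,f*q[1]/q[2]+cy])
def tri(rays):
    A=np.zeros((3,3));b=np.zeros(3)
    for c,d in rays:
        M=np.eye(3)-np.outer(d,d);A+=M;b+=M@c
    return np.linalg.solve(A,b)
def pin(q,p):
    r=robot.pinpoint(q,p)
    return [(np.array(x["position"])*[512,384],x["score"]) for x in r]
def save(p,n): cv2.imwrite(f"pics/{n}.png",cv2.cvtColor(p["frame"],cv2.COLOR_RGB2BGR))
E
python3 - <<'E'
from h import *
s=robot.get_image("scene");t=robot.get_image("top")
im=np.hstack([s["frame"],t["frame"]]); 
save(s,"s0");save(t,"t0")
names="light_meter sensor_window knob_grip light_rest curing_light guide_tip handpiece_oil cotton_buds handpiece dropper zero_mark kitchen_tap".split()
for n in names:
    a=pin(n,s);b=pin(n,t); o=n
    if a:o+=f" S{a[0][0].round(1)} {a[0][1]:.2f}"
    if b:o+=f" T{b[0][0].round(1)} {b[0][1]:.2f}"
    if a and b:
        X=tri([ray(s,a[0][0]),ray(t,b[0][0])]); o+=f" X{X.round(4)} res {np.linalg.norm(proj(t,X)-b[0][0]):.1f}"
    print(o)
for p in(s,t): print(ray(p,(256,192)),p["vertical_fov"])
E
```

```text
light_meter S[282.4 134.7] 0.79 T[360.9 222.2] 0.66 X[ 0.4392 -0.3484  0.0189] res 0.6
sensor_window S[279.6 118.6] 0.59 T[381.2 219.5] 0.97 X[ 0.4486 -0.3967  0.0475] res 1.3
knob_grip S[277.4 116.3] 0.60 T[352.  232.5] 0.54 X[ 0.4294 -0.2987  0.1334] res 10.9
light_rest S[264.5 314.4] 0.63 T[118.6 220. ] 0.97 X[ 0.4419  0.319  -0.0056] res 1.2
curing_light S[260.6 303.3] 0.82 T[109.8 220.4] 0.58 X[0.4433 0.3246 0.0555] res 2.3
guide_tip S[221.6 307.9] 0.60 T[114.3 181.8] 0.78 X[0.5469 0.3285 0.0228] res 0.1
handpiece_oil T[236.3 241.9] 0.66
cotton_buds S[263.5 211.5] 0.92 T[231.  206.8] 0.80 X[0.4748 0.0072 0.0292] res 1.6
handpiece S[231.8 215.5] 0.75 T[221.2 183.3] 0.56 X[0.5524 0.0342 0.0283] res 2.9
dropper S[277.7 180.6] 0.69 T[287.3 226.2] 0.64 X[ 0.4346 -0.149  -0.0011] res 1.5
zero_mark S[267.9 144.8] 0.64 T[340.6 204.4] 0.80 X[ 0.4862 -0.294   0.0177] res 1.3
kitchen_tap T[107.4 218. ] 0.55
(array([0.40872474, 0.94667646, 1.14461211]), array([ 0.06035463, -0.6709856 , -0.73900991])) 42.04229677319892
(array([ 0.30281022, -0.03368363,  1.28285894]), array([ 0.17114845, -0.02145822, -0.98501155])) 44.85163807796171
```

View pics/s0.png

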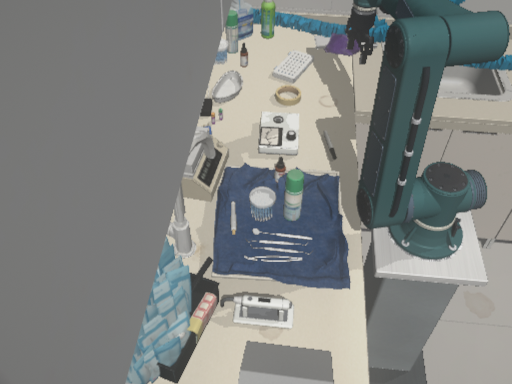

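View pics/t0.png

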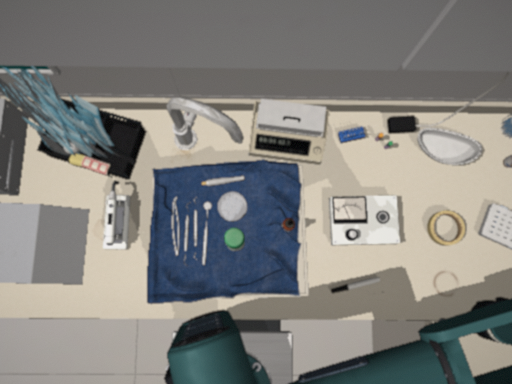

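```bash
python3 - <<'E'
from h import *
from scipy.spatial.transform import Rotation as R
s=robot.state(); w,x,y,z=s["tool_rot"]; print(s["t"],s["tool_pos"],R.from_quat([x,y,z,w]).as_matrix().round(3))
t=robot.get_image("top")
for n,uv,z in [("spout",(238,138),.22),("post",(187,146),.1),("knob",(352,234),.055),("oiltop",(235,239),.182),("tub",(232,206),.091),("dropper",(287,225),.113),("bath",(120,110),.15),("scale",(290,130),.1)]: print(n,atz(t,uv,z).round(3))
p=robot.get_image("wrist"); print(ray(p,(256,192)),p["vertical_fov"])
for n in["knob_grip","sensor_window","zero_mark","light_meter"]: print(n,[(a.round(1),b) for a,b in pin(n,p)[:2]])
E
```

```text
1.3 [ 0.21913901 -0.50446694  0.30394932] [[ 0.917  0.398  0.   ]
 [ 0.398 -0.917 -0.   ]
 [-0.     0.    -1.   ]]
spout [ 0.617 -0.014  0.22 ]
post [0.629 0.122 0.1  ]
knob [ 0.405 -0.315  0.055]
oiltop [ 0.381 -0.009  0.182]
tub [0.473 0.002 0.091]
dropper [ 0.422 -0.138  0.113]
bath [0.708 0.288 0.15 ]
scale [ 0.675 -0.149  0.1  ]
(array([ 0.28493441, -0.47553315,  0.37398599]), array([-0.26217378, -0.10660145, -0.95911472])) 70.99014834351348
knob_grip []
sensor_window []
zero_mark []
light_meter []
```

Request:
jog_arm(motion="0.0434 -0.0193 0 0 0 0 0; 0.0434 -0.0193 0 0 0 0 0; 0.0434 -0.0193 0 0 0 0 0; 0.0434 -0.0193 0 0 0 0 0; 0.0434 -0.0193 0 0 0 0 0; 0 0 0 0 0 0.136 0; 0 0 0 0 0 0.136 0; 0 0 0 0 0 0.136 0; 0 0 0 0 0 0 0; 0 0 0 0 0 0 0")

```text
t: 2.6
tool_pos: [0.3797, -0.3295, 0.304]
tool_rot: [0.0, 1.0, 0.002, 0.0]
contact_force: [0.2, -0.2, -0.2]
grip_width: 1.004
finger_force: 0.0
```

```bash
cat >> h.py <<'E'
from scipy.spatial.transform import Rotation as Ro
def pose():
    s=robot.state(); w,x,y,z=s["tool_rot"]; return np.array(s["tool_pos"]),Ro.from_quat([x,y,z,w]).as_matrix(),s
E
python3 - <<'E'
from h import *
P,M,s=pose(); print(P,M.round(3),s["qpos"])
p=robot.get_image("wrist"); save(p,"w1")
for n,z in[("knob_grip",.052),("sensor_window",.041),("zero_mark",.042),("light_meter",0)]:
  for a,b in pin(n,p)[:2]: print(n,a.round(1),b,atz(p,a,z).round(4))
E
```

```text
[ 0.37967912 -0.32953037  0.30396518] [[ 1.     0.005  0.   ]
 [ 0.005 -1.    -0.   ]
 [ 0.     0.    -1.   ]] [-8.27591049e-01 -1.85275748e-02  1.47958694e+00 -7.23675152e-05
  1.68037006e+00  7.38696290e-01]
knob_grip [249.3 148.4] 0.63 [ 0.4106 -0.3189  0.052 ]
sensor_window [320.6 108.8] 0.94 [ 0.4563 -0.403   0.041 ]
zero_mark [214.8  92.4] 0.84 [ 0.4737 -0.2788  0.042 ]
light_meter [276.2 114.2] 0.86 [ 0.4496 -0.3533  0.    ]
```

View pics/w1.png

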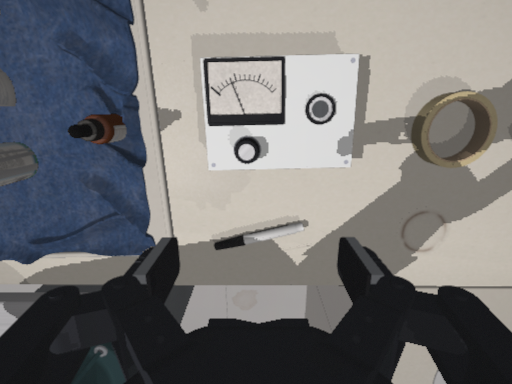

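```bash
python3 - <<'E'
from h import *
p=robot.get_image("wrist"); f=p["frame"]; g=cv2.cvtColor(f,cv2.COLOR_RGB2GRAY)
# rectify meter top plane z=.04 : 2 px per mm, centre (0.444,-0.355)
def rect(p,z,c,half,s,):
    q=np.array([[c[0]+a*half,c[1]+b*half,z] for a,b in((1,1),(1,-1),(-1,-1),(-1,1))])
    src=np.float32([proj(p,v) for v in q]); n=2*half*s
    dst=np.float32([[0,0],[n,0],[n,n],[0,n]])
    return cv2.warpPerspective(p["frame"],cv2.getPerspectiveTransform(src,dst),(int(n),int(n)),flags=cv2.INTER_CUBIC)
r=rect(p,.041,(.444,-.355),.11,2500.)
cv2.imwrite("pics/r1.png",cv2.cvtColor(r,cv2.COLOR_RGB2BGR))
E
```

```text
(no output)
```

View pics/r1.png

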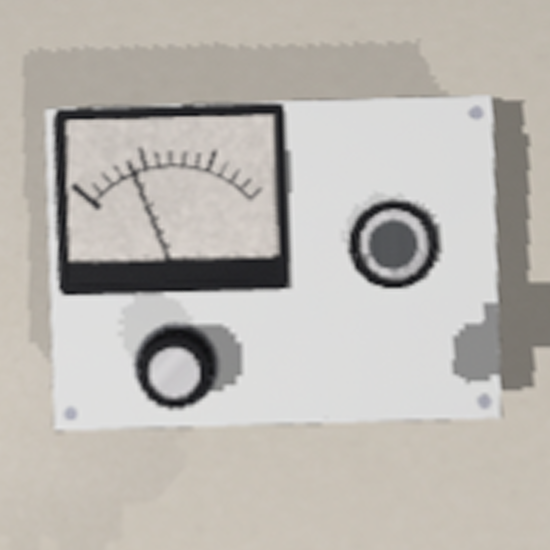

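Request:
jog_arm(motion="0.0281 -0.0139 0.02 0 0 0 0; 0 0 0.045 0 0 0 0.2; 0 0 0.045 0 0 0 0.3; 0 0 0.045 0 0 0 0.3; 0 0 0.02 0 0 0 0.3; 0 0 0.010 0 0 0 0.3; 0 0 0 0 0 0 0.3; 0 0 0 0 0 0 0.3")

```text
t: 3.7
tool_pos: [0.4085, -0.3164, 0.1205]
tool_rot: [0.001, 1.0, 0.001, 0.001]
contact_force: [-0.0, 0.0, 1.2]
grip_width: 0.702
finger_force: 0.0
```

```bash
python3 - <<'E'
from h import *
P,M,s=pose(); print(P,M.round(3),s["contact_force"],s["grip_width"])
p=robot.get_image("wrist"); save(p,"w2")
E
```

```text
[ 0.4085364  -0.31635128  0.120512  ] [[ 1.     0.002  0.002]
 [ 0.002 -1.    -0.002]
 [ 0.002  0.002 -1.   ]] [-0.02231211  0.00119461  1.17788364] 0.7020483717445565
```

View pics/w2.png

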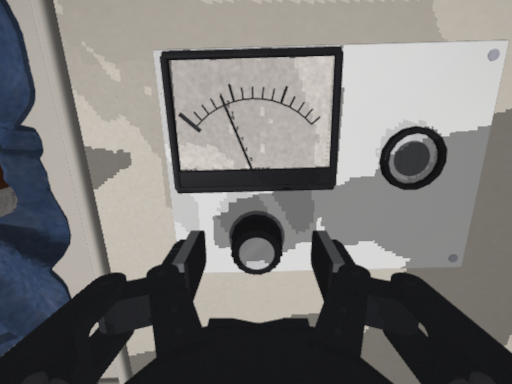

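Request:
jog_arm(motion="0 0 0 0 0 0 1; 0 0 0 0 0 0 1; 0 0 0 0 0 0 1; 0 0 0 0 0 0 1; 0 0 0 0 0 0 1; 0 0 0 0 0 0 1; 0 0 0 0 0 0 1")

```text
t: 4.45
tool_pos: [0.4084, -0.3155, 0.1207]
tool_rot: [0.0, 1.0, 0.001, 0.001]
contact_force: [-0.6, 2.0, 5.9]
grip_width: 0.295
finger_force: 58.8
```

Request:
jog_arm(motion="0 0 0 0 0 -0.135 1; 0 0 0 0 0 -0.135 1; 0 0 0 0 0 -0.135 1; 0 0 0 0 0 -0.135 1; 0 0 0 0 0 -0.135 1; 0 0 0 0 0 -0.135 1; 0 0 0 0 0 0 1; 0 0 0 0 0 0 1; 0 0 0 0 0 0 1")

```text
t: 5.35
tool_pos: [0.4082, -0.3151, 0.1207]
tool_rot: [0.0, 0.919, 0.395, 0.001]
contact_force: [-1.5, 4.3, 7.4]
grip_width: 0.288
finger_force: 58.9
```

```bash
cat >> h.py <<'E'
def rect(p,z,c,yaw,half,s):
    a=Ro.from_euler('z',yaw).as_matrix()
    q=[np.array([c[0],c[1],z])+a@np.array([i*half,j*half,0]) for i,j in((1,1),(1,-1),(-1,-1),(-1,1))]
    src=np.float32([proj(p,v) for v in q]); n=2*half*s
    return cv2.warpPerspective(p["frame"],cv2.getPerspectiveTransform(src,np.float32([[0,0],[n,0],[n,n],[0,n]])),(int(n),int(n)),flags=cv2.INTER_CUBIC)
E
python3 - <<'E'
from h import *
P,M,s=pose(); print(P,M.round(3),s["contact_force"],s["moment"],s["grip_width"])
p=robot.get_image("wrist"); save(p,"w3")
a=Ro.from_euler('z',.029).as_matrix()[:2,:2]; pv=np.array([.4489,-.3541])+a@[-.002+.03,.04]
r=rect(p,.0415,pv,.029,.05,6000.); cv2.imwrite("pics/r3.png",cv2.cvtColor(r,cv2.COLOR_RGB2BGR))
E
```

```text
[ 0.40815818 -0.31513608  0.12071135] [[ 0.688  0.726  0.001]
 [ 0.726 -0.688  0.   ]
 [ 0.001  0.    -1.   ]] [-1.46811797  4.32694775  7.37966813] [ 0.67358616  0.31321252 -0.01775786] 0.28842713814373705
```

View pics/r3.png

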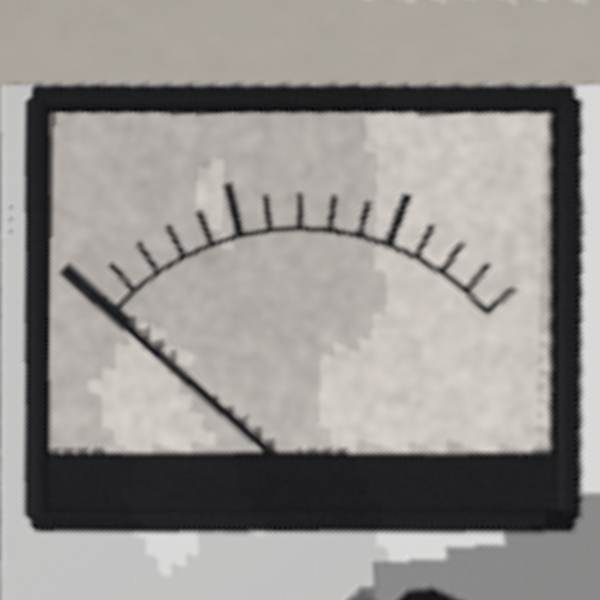

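```bash
cat > needle.py <<'E'
from h import *
def meas(p):
    a=Ro.from_euler('z',.029).as_matrix()[:2,:2]; pv=np.array([.4489,-.3541])+a@[.028,.04]
    g=cv2.cvtColor(rect(p,.0415,pv,.029,.05,6000.),cv2.COLOR_RGB2GRAY).astype(np.float32)
    th=np.radians(np.arange(-60,60,.1)); out={}
    for r in list(range(70,300,12))+[305,315]:
        x=(300+r*np.sin(th)).astype(np.float32)[None];y=(480-r*np.cos(th)).astype(np.float32)[None]
        v=cv2.remap(g,x,y,cv2.INTER_LINEAR)[0]; 
        L=th<-.7 if r>235 else th<0
        w=np.clip(110-v,0,None)*L; R=np.clip(110-v,0,None)*(th>.75)
        print(r,*(round(float(np.degrees((th*u).sum()/u.sum())),2) if u.sum()>50 else None for u in(w,R)), end=' | ')
    print()
if __name__=="__main__": meas(robot.get_image("wrist"))
E
python3 needle.py
```

```text
70 -47.98 None | 82 -47.14 None | 94 -47.74 None | 106 -48.27 None | 118 -47.85 None | 130 -48.19 None | 142 -48.16 None | 154 -48.42 None | 166 -48.36 None | 178 -48.16 None | 190 -48.3 None | 202 -48.48 None | 214 -48.36 None | 226 -48.22 None | 238 -47.99 None | 250 -46.74 45.68 | 262 -47.14 47.85 | 274 -47.03 47.9 | 286 -47.66 None | 298 -54.26 58.77 | 305 -55.06 57.72 | 315 -55.16 56.52 |
```

Request:
jog_arm(motion="0 0 0 0 0 0 0.3; 0 0 0 0 0 0 0.3; 0 0 0 0 0 0 0.3; 0 0 0 0 0 0 0.3; 0 0 -0.03 0 0 0 0.3; 0 0 -0.03 0 0 0 0.3; 0 0 0 0 0 0 0; 0 0 0 0 0 0 0")

```text
t: 6.25
tool_pos: [0.4081, -0.3159, 0.1796]
tool_rot: [0.001, 0.919, 0.395, 0.0]
contact_force: [-0.0, -0.6, -0.3]
grip_width: 0.992
finger_force: 0.0
```

```bash
python3 needle.py; python3 -c "
from h import *
P,M,s=pose();print(P,s['qpos'],s['contact_force'])"
```

```text
70 -47.15 None | 82 -46.74 None | 94 -47.34 None | 106 -48.5 None | 118 -47.6 None | 130 -48.15 None | 142 -48.63 None | 154 -48.15 None | 166 -48.33 None | 178 -48.01 None | 190 -47.93 None | 202 -48.26 None | 214 -48.0 None | 226 -48.15 None | 238 -47.86 None | 250 -47.69 46.44 | 262 -48.03 None | 274 -47.65 None | 286 -47.99 None | 298 -54.11 59.13 | 305 -55.14 57.96 | 315 -55.6 56.69 | 
[ 0.40755881 -0.31537736  0.17834763] [-7.68597237e-01  7.06942734e-02  1.64108490e+00 -6.07880674e-05
  1.43056877e+00 -9.53187922e-03] [-0.57982961  0.25872528 -0.75828029]
```

Request:
jog_arm(motion="0 0 -0.021 0 0 0.135 0; 0 0 -0.021 0 0 0.135 0; 0 0 -0.021 0 0 0.135 0; 0 0 -0.021 0 0 0.135 0; 0 0 -0.021 0 0 0.135 0; 0 0 -0.021 0 0 0.135 0; 0 0 0 0 0 0 0; 0 -0.04 0 0 0 0 0; 0 -0.045 0 0 0 0 0; 0 -0.045 0 0 0 0 0; 0 -0.045 0 0 0 0 0")

```text
t: 7.4
tool_pos: [0.4066, -0.1389, 0.3021]
tool_rot: [-0.001, 1.0, 0.002, -0.002]
contact_force: [0.8, 0.3, 0.2]
grip_width: 1.006
finger_force: 0.0
```

Request:
jog_arm(motion="0 -0.046 0 0 0 0 0; 0 -0.046 0 0 0 0 0; 0 -0.046 0 0 0 0 0; 0 -0.046 0 0 0 0 0; 0 -0.046 0 0 0 0 0; 0 -0.046 0 0 0 0 0; 0 -0.046 0 0 0 0 0; 0 -0.046 0 0 0 0 0; 0 -0.046 0 0 0 0 0; 0 -0.046 0 0 0 0 0; 0 0 0 0 0 0 0; 0 0 0 0 0 0 0")

```text
t: 8.6
tool_pos: [0.4059, 0.3199, 0.3019]
tool_rot: [0.002, 1.0, 0.003, -0.002]
contact_force: [1.4, -0.8, -0.5]
grip_width: 0.996
finger_force: 0.0
```

```bash
python3 - <<'E'
from h import *
P,M,s=pose(); print(P,M.round(3),s["qpos"])
p=robot.get_image("wrist"); save(p,"w4")
for n,z in[("curing_light",.06),("light_rest",0),("guide_tip",.024)]:
  for a,b in pin(n,p)[:2]: print(n,a.round(1),b,atz(p,a,z).round(4))
E
```

```text
[0.40587945 0.31986709 0.30190108] [[ 1.     0.006 -0.004]
 [ 0.006 -1.    -0.003]
 [-0.004  0.003 -1.   ]] [ 5.58002296e-01  1.64908386e-02  1.44867270e+00 -6.47289586e-04
  1.68180162e+00  2.12256542e+00]
curing_light [254.3 136.7] 0.62 [0.4504 0.3237 0.06  ]
light_rest [496.9  44.1] 0.62 [0.5602 0.0235 0.    ]
light_rest [255.4 140.1] 0.59 [0.4405 0.3228 0.    ]
guide_tip [261.2  52.5] 0.92 [0.5439 0.3163 0.024 ]
```

View pics/w4.png

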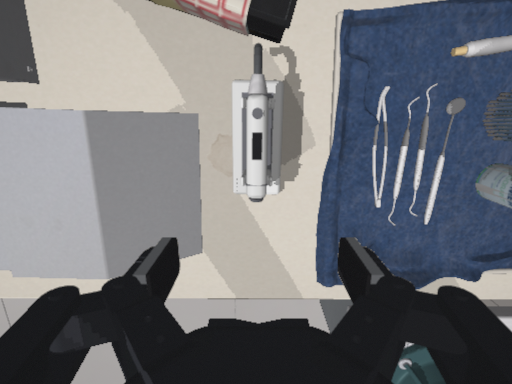

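```bash
python3 - <<'E'
from h import *
p=robot.get_image("wrist")
for n,uv,z in [("b0",(256.5,185),.071),("b1",(258,100),.071),("nose",(258,93),.068),("back",(256.5,197),.066),("guidefar",(258,44),.05),("bath",(275,38),.15),("bathL",(250,28),.15)]+[("f",c,.012) for c in((233,81),(281,81),(281,194),(233,194))]: print(n,atz(p,uv,z).round(4))
g=p["frame"].astype(int)
for r in (110,125,145,165,180): print(r,[int(v) for v in g[r,238:285].sum(1)//3])
E
```

```text
b0 [0.3975 0.3199 0.071 ]
b1 [0.4914 0.3183 0.071 ]
nose [0.4986 0.3183 0.068 ]
back [0.3812 0.3199 0.066 ]
guidefar [0.5496 0.3183 0.05  ]
bath [0.5317 0.3058 0.15  ]
bathL [0.5383 0.3243 0.15  ]
f [0.5163 0.3495 0.012 ]
f [0.5164 0.2895 0.012 ]
f [0.3687 0.2856 0.012 ]
f [0.3686 0.3532 0.012 ]
110 [218, 216, 198, 154, 116, 119, 131, 162, 204, 217, 220, 222, 225, 226, 210, 156, 131, 122, 113, 130, 151, 158, 174, 185, 167, 148, 129, 110, 98, 93, 96, 96, 94, 94, 112, 126, 128, 127, 128, 128, 126, 121, 113, 107, 104, 106, 105]
125 [217, 218, 198, 144, 111, 111, 116, 156, 203, 218, 220, 222, 224, 226, 225, 223, 221, 218, 215, 212, 208, 204, 198, 186, 169, 150, 131, 111, 102, 107, 110, 94, 70, 85, 112, 127, 127, 127, 127, 126, 124, 118, 109, 103, 106, 105, 106]
145 [217, 217, 208, 161, 111, 111, 109, 151, 202, 217, 220, 223, 196, 107, 37, 37, 37, 37, 37, 37, 37, 35, 107, 162, 170, 152, 131, 108, 102, 109, 108, 92, 73, 104, 126, 125, 126, 126, 126, 124, 120, 112, 106, 105, 106, 105, 106]
165 [217, 216, 216, 181, 110, 110, 109, 149, 199, 217, 220, 222, 225, 225, 224, 222, 221, 218, 216, 215, 211, 206, 198, 185, 171, 154, 130, 107, 103, 108, 108, 92, 87, 116, 125, 125, 125, 126, 125, 122, 116, 107, 101, 105, 105, 106, 105]
180 [216, 208, 215, 222, 184, 130, 113, 154, 197, 217, 220, 222, 224, 225, 223, 221, 219, 217, 216, 214, 211, 207, 198, 183, 170, 153, 131, 115, 123, 126, 120, 140, 147, 125, 124, 124, 124, 124, 123, 132, 138, 128, 129, 129, 129, 129, 129]
```

Request:
jog_arm(motion="0.040 -0.0005 0 0 0 0 0.45; 0 0 0.045 0 0 0 0.45; 0 0 0.045 0 0 0 0.45; 0 0 0.045 0 0 0 0.45; 0 0 0.025 0 0 0 0.45; 0 0 0.015 0 0 0 0.45; 0 0 0 0 0 0 0.45; 0 0 0 0 0 0 0.45")

```text
t: 9.65
tool_pos: [0.4476, 0.32, 0.1315]
tool_rot: [-0.001, 1.0, 0.001, 0.001]
contact_force: [-0.2, -0.5, 0.7]
grip_width: 0.551
finger_force: 0.0
```

```bash
python3 - <<'E'
from h import *
P,M,s=pose(); print(P,M.round(3),s["contact_force"],s["grip_width"])
p=robot.get_image("wrist"); save(p,"w5")
E
```

```text
[0.44761126 0.32004429 0.13146784] [[ 1.     0.001  0.002]
 [ 0.001 -1.     0.001]
 [ 0.002 -0.001 -1.   ]] [-0.16492956 -0.47718086  0.71053078] 0.5507136988644278
```

View pics/w5.png

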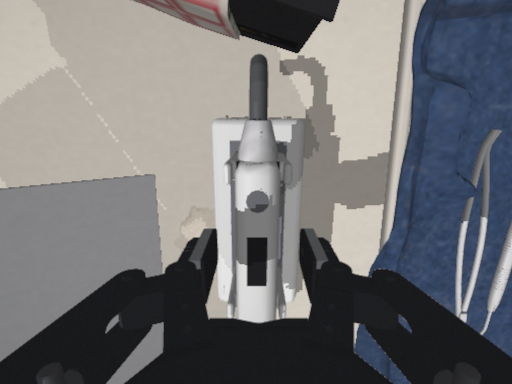

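Request:
jog_arm(motion="0 0 0.010 0 0 0 0.45; 0 0 0.007 0 0 0 0.45; 0 0 0 0 0 0 0.45; 0 0 0 0 0 0 1; 0 0 0 0 0 0 1; 0 0 0 0 0 0 1; 0 0 0 0 0 0 1; 0 0 0 0 0 0 1; 0 0 0 0 0 0 1")

```text
t: 10.6
tool_pos: [0.4468, 0.3201, 0.1131]
tool_rot: [-0.0, 1.0, 0.001, 0.0]
contact_force: [0.7, 0.7, -0.4]
grip_width: 0.268
finger_force: 59.0
```

Request:
jog_arm(motion="0 0 -0.010 0 0 0 1; 0 0 -0.020 0 0 0 1; 0 0 -0.030 0 0 0 1; 0 0 -0.035 0 0 0 1; 0 0 -0.035 0 0 0 1; 0 0 -0.035 0 0 0 1; 0 0 -0.030 0 0 0 1; 0 0 0 0 0 0 1; 0 0 0 0 0 0 1")

```text
t: 11.5
tool_pos: [0.4466, 0.32, 0.3083]
tool_rot: [-0.0, 1.0, 0.001, 0.0]
contact_force: [-0.4, 0.3, -1.9]
grip_width: 0.275
finger_force: 58.8
```

```bash
python3 - <<'E'
from h import *
P,M,s=pose(); print(P,M.round(3),s["contact_force"],s["moment"],s["grip_width"])
p=robot.get_image("wrist"); save(p,"w6"); t=robot.get_image("top"); S=robot.get_image("scene")
for q in(p,t,S):
  for n in("guide_tip","curing_light"): print(n,[(a.round(1),round(b,2)) for a,b in pin(n,q)[:2]])
E
```

```text
[0.44658606 0.31996449 0.30829654] [[ 1.     0.002  0.001]
 [ 0.002 -1.     0.   ]
 [ 0.001 -0.    -1.   ]] [-0.35294175  0.30143325 -1.87793189] [-0.01062776 -0.05366656  0.05034344] 0.2754984085835075
guide_tip [(array([259.4,  58.3]), 0.59)]
curing_light [(array([256.4, 255.1]), 0.68)]
guide_tip []
curing_light [(array([ 86.6, 212.6]), 0.5)]
guide_tip [(array([216.4, 261.5]), 0.76)]
curing_light [(array([264.7, 258.5]), 0.84)]
```

View pics/w6.png

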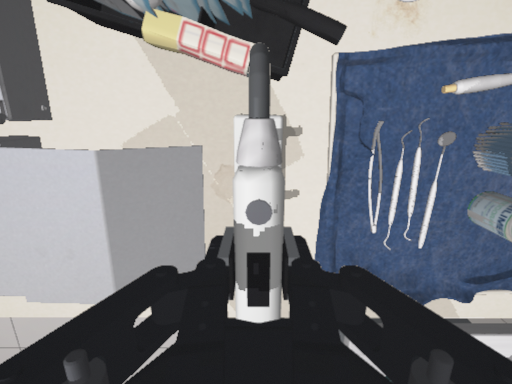

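```bash
python3 - <<'E'
from h import *
P,M,s=pose()
p=robot.get_image("wrist"); S=robot.get_image("scene")
a=pin("guide_tip",p);b=pin("guide_tip",S)
X=tri([ray(p,a[0][0]),ray(S,b[0][0])]); print(a,b,X, "tool",M.T@(X-P), proj(S,X),proj(p,X))
L=lambda x,y,z: proj(p,P+M@np.array([x,-y,.054-z])).round(1)
for v in [(.05,0,.011),(.05,.012,0),(.05,-.012,0),(.1,0,-.036),(.1045,0,0),(.1045,0,-.01),(.1045,0,-.03),(.095,.0045,0),(.07,0.0045,0.0045),(.07,-.0045,.0045)]: print(v,L(*v))
c=S["frame"][235:290,195:300]; cv2.imwrite("pics/c7.png",cv2.resize(cv2.cvtColor(c,cv2.COLOR_RGB2BGR),None,fx=5,fy=5,interpolation=cv2.INTER_CUBIC))
for e in (-.05,.0,.05):
  print([proj(S,P+M@np.array([x*np.cos(e)-z*np.sin(e),0,.054-z*np.cos(e)-x*np.sin(e)])).round(1) for x,z in((.1,-.036),(.05,.011),(-.068,.011))])
E
```

```text
Traceback (most recent call last):
IndexError: list index out of range
```

```bash
python3 - <<'E'
from h import *
P,M,s=pose()
p=robot.get_image("wrist"); S=robot.get_image("scene")
u,v=(259.4,58.3),(216.4,261.5)
X=tri([ray(p,u),ray(S,v)]); print(X, "tool",M.T@(X-P), proj(S,X),proj(p,X))
L=lambda x,y,z: proj(p,P+M@np.array([x,-y,.054-z])).round(1)
for w in [(.05,0,.011),(.05,.012,0),(.05,-.012,0),(.1,0,-.036),(.1045,0,0),(.1045,0,-.01),(.1045,0,-.03),(.07,0.0045,0.0045),(.07,-.0045,.0045)]: print(w,L(*w))
for e in (-.05,.0,.05):
  print([proj(S,P+M@np.array([x*np.cos(e)-z*np.sin(e),0,.054-z*np.cos(e)-x*np.sin(e)])).round(1) for x,z in((.1,-.036),(.05,.011),(-.068,.011))])
g=p["frame"].mean(2).astype(int)
for r in (70,90,140,180,195): print(r,list(g[r,228:292]))
print(list(g[36:62,259]),list(g[100:190,250]))
E
```

```text
[0.54973755 0.31963248 0.21220753] tool [0.10308339 0.00056401 0.09564417] [217.31477403 261.7016063 ] [259.54487747  54.10883359]
(0.05, 0, 0.011) [258.6 166. ]
(0.05, 0.012, 0) [232.7 161.4]
(0.05, -0.012, 0) [284.4 161.5]
(0.1, 0, -0.036) [258.5  58.2]
(0.1045, 0, 0) [258.8  29. ]
(0.1045, 0, -0.01) [258.7  35.7]
(0.1045, 0, -0.03) [258.6  46.3]
(0.07, 0.0045, 0.0045) [248.1 116.9]
(0.07, -0.0045, 0.0045) [269.2 117. ]
[array([219.5, 261.9]), array([240.3, 250.8]), array([295.2, 254. ])]
[array([218.5, 260.6]), array([240.5, 250.2]), array([295.3, 255. ])]
[array([217.7, 259.2]), array([240.8, 249.5]), array([295.4, 255.9])]
70 [np.int64(150), np.int64(109), np.int64(117), np.int64(118), np.int64(118), np.int64(122), np.int64(130), np.int64(132), np.int64(135), np.int64(143), np.int64(151), np.int64(157), np.int64(160), np.int64(166), np.int64(173), np.int64(181), np.int64(197), np.int64(206), np.int64(196), np.int64(144), np.int64(100), np.int64(117), np.int64(86), np.int64(88), np.int64(89), np.int64(90), np.int64(90), np.int64(90), np.int64(90), np.int64(89), np.int64(87), np.i
[... 5299 characters left out ...]
nt64(220), np.int64(220), np.int64(219), np.int64(219), np.int64(220), np.int64(220), np.int64(220), np.int64(221), np.int64(221), np.int64(221), np.int64(222), np.int64(223), np.int64(224), np.int64(225), np.int64(227), np.int64(227), np.int64(228), np.int64(228), np.int64(228), np.int64(227), np.int64(226), np.int64(224), np.int64(221), np.int64(180), np.int64(152), np.int64(158), np.int64(166), np.int64(176), np.int64(186), np.int64(195), np.int64(201), np.int64(208), np.int64(214), np.int64(218), np.int64(222), np.int64(226), np.int64(230), np.int64(233), np.int64(236), np.int64(238), np.int64(238), np.int64(239), np.int64(239), np.int64(239), np.int64(239), np.int64(239), np.int64(239)]
```

Request:
jog_arm(motion="-0.02 0 0 0 0 0 1; -0.02 0.02 0 0 0 0 1; -0.01 0.035 0 0 0 0 1; 0 0.045 0 0 0 0 1; 0 0.045 0 0 0 0 1; 0 0.045 0 0 0 0 1; 0 0.045 0 0 0 0 1; 0 0.045 0 0 0 0 1; 0 0.045 0 0 0 0 1; 0 0.045 0 0 0 0 1; 0 0.045 0 0 0 0 1; 0 0.045 0 0 0 0 1")

```text
t: 13.45
tool_pos: [0.397, -0.1419, 0.3084]
tool_rot: [0.0, 1.0, 0.001, 0.001]
contact_force: [1.3, 0.9, -1.0]
grip_width: 0.271
finger_force: 59.0
```

Request:
jog_arm(motion="0 0.045 0 0 0 0 1; 0 0.045 0 0 0 0 1; -0.01 0.045 0 0 0 0 1; -0.01 0.045 0 0 0 0 1; -0.01 0.04 0 0 0 0 1; -0.01 0.03 0 0 0 0 1; 0 0.012 0 0 0 0 1; 0 0 0 0 0 0 1; 0 0 0 0 0 0 1")

```text
t: 14.35
tool_pos: [0.3584, -0.4013, 0.3079]
tool_rot: [-0.001, 1.0, 0.001, 0.0]
contact_force: [-0.0, 0.2, -1.2]
grip_width: 0.269
finger_force: 59.1
```

```bash
cat > tip.py <<'E'
from h import *
P,M,s=pose(); print(P.round(4),M.round(4).tolist(),s["grip_width"],s["contact_force"])
print("tip",(P+M@np.array([.1,0,.0891])).round(4))
p=robot.get_image("wrist")
for n,z in(("guide_tip",None),("sensor_window",.041),("zero_mark",.042)):
  for a,b in pin(n,p)[:1]: print(n,a.round(1),b, atz(p,a,z).round(4) if z else "")
print("pred tip px",proj(p,P+M@np.array([.1,0,.0891])).round(1),"pred window px",proj(p,[.4563,-.402,.041]).round(1))
g=cv2.cvtColor(p["frame"],cv2.COLOR_RGB2GRAY).astype(int); print("seam",list(map(int,g[155:178,250])))
print("guide far",list(map(int,g[30:60,259])))
save(p,"last")
E
python3 tip.py
```

```text
[ 0.3584 -0.4013  0.3079] [[1.0, 0.0025, 0.0003], [0.0025, -1.0, 0.001], [0.0003, -0.001, -1.0]] 0.2686099976798965 [-0.00462766  0.21533269 -1.17887954]
tip [ 0.4584 -0.401   0.2188]
guide_tip [259.7  61.9] 0.75 
sensor_window [259.5  86.5] 0.91 [ 0.4595 -0.4023  0.041 ]
zero_mark [152.   70.6] 0.97 [ 0.4761 -0.2787  0.042 ]
pred tip px [258.6  57.9] pred window px [259.3  89.5]
seam [194, 196, 197, 199, 200, 201, 201, 199, 197, 195, 190, 150, 127, 133, 141, 149, 157, 163, 169, 175, 180, 186, 192]
guide far [172, 172, 172, 154, 208, 224, 223, 223, 223, 223, 224, 224, 160, 75, 58, 57, 59, 58, 59, 58, 59, 60, 65, 71, 74, 75, 74, 74, 75, 74]
```

Request:
jog_arm(motion="-0.002 0.001 0.02 0 0 0 1; 0 0 0.035 0 0 0 1; 0 0 0.035 0 0 0 1; 0 0 0.030 0 0 0 1; 0 0 0.015 0 0 0 1; 0 0 0.008 0 0 0 1; 0 0 0 0 0 0 1; 0 0 0 0 0 0 1; 0 0 0 0 0 0 1")

```text
t: 15.45
tool_pos: [0.3566, -0.404, 0.167]
tool_rot: [0.002, 1.0, 0.001, 0.001]
contact_force: [-0.3, 0.3, -1.3]
grip_width: 0.275
finger_force: 59.1
```

```bash
python3 tip.py; python3 - <<'E'
from h import *
p=robot.get_image("wrist");S=robot.get_image("scene");t=robot.get_image("top")
def up(f,c,w,k):
    x,y=map(int,c); return cv2.resize(f[max(y-w,0):y+w,x-w:x+w],(k,k),interpolation=cv2.INTER_CUBIC)
q=[.4563,-.402,.041]
im=np.hstack([cv2.resize(p["frame"][0:150,180:340],(426,400),interpolation=cv2.INTER_CUBIC),up(t["frame"],proj(t,q),20,180)[:, :],]) if 0 else None
a=cv2.resize(p["frame"][0:160,170:346],(440,400),interpolation=cv2.INTER_CUBIC)
b=np.vstack([up(S["frame"],proj(S,q),22,200),up(t["frame"],proj(t,q),22,200)])
cv2.imwrite("pics/final.png",cv2.cvtColor(np.hstack([a,b]),cv2.COLOR_RGB2BGR))
print(proj(S,q),proj(t,q))
E
```

```text
[ 0.3566 -0.404   0.167 ] [[1.0, 0.0019, 0.0023], [0.0019, -1.0, -0.0033], [0.0023, 0.0033, -1.0]] 0.2751139482013733 [-0.30035808  0.33100835 -1.32341555]
tip [ 0.4568 -0.4041  0.0782]
guide_tip [261.3  58.3] 0.75 
sensor_window [258.1  68.7] 0.8 [ 0.4569 -0.404   0.041 ]
zero_mark [65.7 37.9] 0.89 [ 0.4746 -0.2797  0.042 ]
pred tip px [258.5  57.9] pred window px [255.1  69.7]
seam [192, 194, 195, 197, 197, 198, 198, 197, 195, 194, 188, 155, 130, 131, 139, 146, 155, 162, 167, 173, 179, 184, 190]
guide far [224, 224, 224, 224, 224, 225, 214, 207, 208, 207, 178, 101, 43, 55, 57, 57, 57, 58, 57, 57, 58, 59, 65, 70, 73, 74, 74, 73, 74, 74]
[278.37263184 119.17576539] [382.43628279 215.68554095]
```

View pics/final.png

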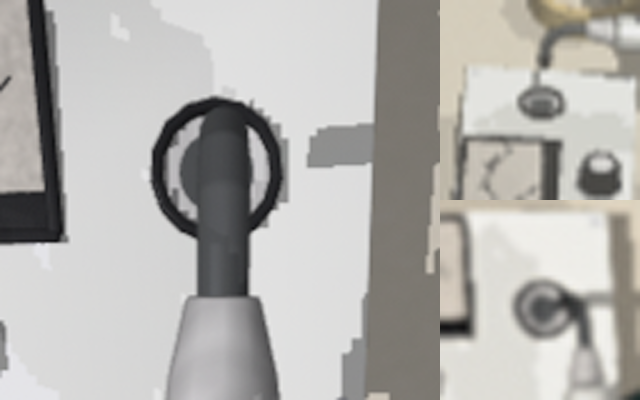

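```bash
cat > fin.py <<'E'
from h import *
Ps=[];Ms=[];fr=[];W=[];T=[]
for i in range(6):
    p=robot.get_image("wrist");P,M,s=pose();Ps.append(P);Ms.append(M[:,2]);fr.append(p["frame"].astype(float))
    for L,n in((W,"sensor_window"),(T,"guide_tip")):
        a=pin(n,p)
        if a:L.append(a[0][0])
    rv=p["rvec"];tv=p["tvec"]; print(np.round(P,4),np.round(rv,4),np.round(tv,4))
P=np.mean(Ps,0);print("P",P.round(4),"z",np.mean(Ms,0).round(4),"std",np.std(Ps,0).round(5))
print("win px",np.median(W,0) if W else None,"tip px",np.median(T,0) if T else None)
g=np.mean(fr,0).mean(2)
for r in (56,60,64,68,72,76,80): 
    d=np.where(g[r,215:300]<75)[0]+215; print(r,d.min(),d.max(),(g[r,215:300]<110).nonzero()[0].min()+215,(g[r,215:300]<110).nonzero()[0].max()+215)
print("rim",atz(p,(257,68),.045).round(4))
E
python3 fin.py
```

```text
[ 0.3559 -0.4032  0.1651] [-2.0704  2.0649  0.2961] [-0.4042  0.3431  0.3456]
[ 0.3559 -0.4031  0.1649] [-2.0705  2.0648  0.2969] [-0.404   0.343   0.3456]
[ 0.3559 -0.4031  0.1649] [-2.0705  2.0647  0.297 ] [-0.404   0.343   0.3456]
[ 0.3559 -0.4031  0.1649] [-2.0705  2.0647  0.2969] [-0.404   0.343   0.3456]
[ 0.356  -0.4032  0.165 ] [-2.0705  2.0647  0.2968] [-0.4041  0.343   0.3456]
[ 0.356  -0.4031  0.1649] [-2.0705  2.0647  0.2968] [-0.4041  0.343   0.3456]
P [ 0.3559 -0.4032  0.1649] z [ 0.e+00 -1.e-04 -1.e+00] std [1.e-05 3.e-05 7.e-05]
win px [257.8432  67.2   ] tip px [259.9424  59.5968]
56 233 281 233 282
60 232 282 232 283
64 232 282 232 283
68 232 283 231 283
72 232 282 231 283
76 233 281 233 282
80 235 280 234 281
rim [ 0.4555 -0.4021  0.045 ]
```

Request:
jog_arm(motion="0.0006 -0.0016 0.008 0 0 0 1; 0 0 0.008 0 0 0 1; 0 0 0.006 0 0 0 1; 0 0 0.005 0 0 0 1; 0 0 0.0038 0 0 0 1; 0 0 0 0 0 0 1; 0 0 0 0 0 0 1; 0 0 0 0 0 0 1; 0 0 0 0 0 0 1; 0 0 0 0 0 0 1")

```text
t: 17.7
tool_pos: [0.3566, -0.4017, 0.1344]
tool_rot: [0.0, 1.0, 0.001, 0.0]
contact_force: [-0.5, -0.0, -0.9]
grip_width: 0.272
finger_force: 59.1
```

```bash
python3 fin.py | tail -10; python3 - <<'E'
from h import *
P,M,s=pose(); p=robot.get_image("wrist"); print(s["contact_force"],s["t"],s["finger_force"],M.round(4).tolist())
g=p["frame"].mean(2)
for r in (66,80,100,110): print(r,np.where(g[r,240:280]<115)[0][[0,-1]]+240)
for n,X in(("tip",P+M@[.1,0,.0891]),("win",[.4563,-.402,.041]),("rim",[.4563,-.402,.045])): print(n,np.round(X,4),proj(p,X).round(1))
for q in ("scene","top"):
  t=robot.get_image(q); print(q,[(n,[a.round(1) for a,b in pin(n,t)[:1]]) for n in("guide_tip","sensor_window","handpiece_oil","dropper","cotton_buds")])
print([proj(p,P+M@[x,0,.0531-z]).round(1) for x,z in((.08,0.0045),(.07,.0045))])
E
```

```text
P [ 0.3566 -0.4016  0.1342] z [ 1.e-04 -2.e-04 -1.e+00] std [2.e-05 4.e-05 9.e-05]
win px [261.5808  59.2896] tip px [259.6352  60.8448]
56 229 290 229 291
60 229 291 229 291
64 229 290 229 291
68 230 289 230 290
72 231 288 231 289
76 233 287 232 288
80 235 284 235 284
rim [ 0.4516 -0.4006  0.045 ]
[-0.31990096  0.08533046 -2.11068988] 18.6 59.11208510398865 [[1.0, 0.0018, 0.0001], [0.0018, -1.0, -0.0002], [0.0001, 0.0002, -1.0]]
66 [243 276]
80 [240 279]
100 [249 269]
110 [249 268]
tip [ 0.4566 -0.4014  0.0451] [258.6  57.8]
win [ 0.4563 -0.402   0.041 ] [259.6  59.8]
rim [ 0.4563 -0.402   0.045 ] [259.7  58.4]
scene [('guide_tip', [array([277. , 117.2])]), ('sensor_window', [array([278.9, 118.4])]), ('handpiece_oil', [array([291.9, 219.7])]), ('dropper', [array([277.7, 182.5])]), ('cotton_buds', [array([260. , 214.2])])]
top [('guide_tip', [array([381., 214.])]), ('sensor_window', [array([381. , 219.5])]), ('handpiece_oil', [array([237.5, 239.8])]), ('dropper', [array([289.4, 228.5])]), ('cotton_buds', [array([387.1, 255.5])])]
[array([258.7,  91.8]), array([258.7, 116.9])]
```

```bash
python3 - <<'E'
from h import *
p=robot.get_image("wrist");P,M,s=pose()
g=p["frame"].mean(2)
th=np.linspace(0,2*np.pi,200)
def ext(cx,cy):
    m=np.zeros((384*4,512*4),np.uint8)
    for z in np.linspace(.04,.045,6):
        q=np.array([proj(p,[cx+.018*np.cos(a),cy+.018*np.sin(a),z]) for a in th]); cv2.fillPoly(m,[np.int32(q*4+2)],1)
    return m[2::4,2::4]
rows=[32,34,36,38,42,46,50,54,58,62,66,70,74,78,82]
ob={}
for r in rows:
    d=np.where(g[r,215:305]<110)[0]+215
    ob[r]=(d[0],d[-1])
best=[]
for dx in np.arange(-.003,.0031,.0005):
    m=ext(.4563+dx,-.402); e=[]
    for r in rows:
        d=np.where(m[r])[0]
        if len(d): e.append(np.subtract((d[0],d[-1]),ob[r]))
    e=np.array(e); w=(e[:,1]-e[:,0]); best.append((round(.4563+dx,4),float(np.abs(w).mean().round(2)),float(e.mean().round(2)),len(e)))
print(*best,sep="\n"); print(ob)
E
```

```text
(np.float64(0.4533), 4.6, -0.57, 15)
(np.float64(0.4538), 3.6, -0.53, 15)
(np.float64(0.4543), 2.87, -0.43, 15)
(np.float64(0.4548), 2.53, -0.47, 15)
(np.float64(0.4553), 2.87, -0.43, 15)
(np.float64(0.4558), 3.33, -0.53, 15)
(np.float64(0.4563), 3.67, -0.5, 15)
(np.float64(0.4568), 3.67, -0.57, 15)
(np.float64(0.4573), 4.6, -0.57, 15)
(np.float64(0.4578), 5.0, -0.43, 15)
(np.float64(0.4583), 5.67, -0.57, 15)
(np.float64(0.4588), 6.6, -0.5, 15)
(np.float64(0.4593), 7.0, -0.57, 15)
{32: (np.int64(240), np.int64(281)), 34: (np.int64(237), np.int64(283)), 36: (np.int64(235), np.int64(285)), 38: (np.int64(234), np.int64(286)), 42: (np.int64(232), np.int64(288)), 46: (np.int64(231), np.int64(290)), 50: (np.int64(229), np.int64(291)), 54: (np.int64(229), np.int64(291)), 58: (np.int64(229), np.int64(291)), 62: (np.int64(229), np.int64(292)), 66: (np.int64(229), np.int64(291)), 70: (np.int64(230), np.int64(290)), 74: (np.int64(232), np.int64(288)), 78: (np.int64(233), np.int64(287)), 82: (np.int64(236), np.int64(283))}
```

Request:
jog_arm(motion="-0.0007 0.0007 0 0 0 0 1; 0 0 0 0 0 0 1; 0 0 0 0 0 0 1; 0 0 0 0 0 0 1; 0 0 0 0 0 0 1; 0 0 0 0 0 0 1")

```text
t: 19.9
tool_pos: [0.3559, -0.4023, 0.1341]
tool_rot: [0.0, 1.0, 0.001, 0.0]
contact_force: [-0.1, 0.3, -1.4]
grip_width: 0.268
finger_force: 59.1
```

```bash
python3 - <<'E'
from h import *
robot.get_image("wrist"); P,M,s=pose(); print(P.round(4),(P+M@[.1,0,.0891]).round(4),s["contact_force"],s["finger_force"])
print(robot.job_done())
E
```

```text
[ 0.3558 -0.4023  0.1341] [ 0.4558 -0.4021  0.045 ] [-0.86314527 -0.05438914 -1.2258952 ] 59.111486077308655
the job is handed in; nothing more can be done
None
```

The job is handed in: the needle is on zero, and the light is still held with its guide tip over the middle of the sensor window, pointing down. By the arm's readings the tip is about 1 mm off centre at most, the gap is about 4 mm, and no contact showed on the force readings.

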